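# Oil the slide and hold its cover open

### The arm

A 6-joint arm with a two-finger parallel gripper is mounted at the origin on the work surface. World frame = base frame: x ahead of the robot, y to its left, z up, the work surface at z = 0. Lengths are in m, angles in rad, forces in N, time in s.
With the tool pointing down it reaches from about 0.375 to 0.975 m from the base axis. Payload 3.8 kg.
Tool frame: the origin (TCP) lies on the mounting face of the last link; the fingertips stand 173 mm ahead of it and the grasp point (between the pads) lies 155 mm ahead of it; z points along the fingers, y is the direction in which the jaws open and shut (so a half turn about z gives the same grasp; the last joint's range is limited). The gripper opens to 85 mm and grips with 20 to 120 N. Pads are 22 mm wide; open, the fingers measure 114 mm over their backs; the gripper's body (76 mm by 85 mm) begins 54 mm behind the grasp point. The pads swing forward as they close: fully open they stand 13 mm farther back than shut.
Start: joints at [-1.335, 0.264, 1.604, -0, 1.274, -0.037], TCP at [0.182, -0.65, 0.405] pointing down, gripper open.
Joint ranges: [-2.63, 2.63], [-0.94, 2.18], [0.31, 2.57], [-1.31, 4.45], [0, 2.66], [-2.55, 2.55]. Speed limits (rad/s): [2.57, 2.57, 3.14, 3.14, 3.14, 3.14].

### API

Orientations are given as a rotation vector (axis times angle).
In Python, from workcell import bot gives the robot as it stands.
- The arm moves only by the shell command python3 -m jog 'ROWS' [FORCE]. ROWS is JSON, a list that holds one entry, the list of rows, each a list of 7 numbers: the closure, from 0 (fully open) to 1 (shut), then the shift along the tool's x, y, z in cm, then the turn, a rotation vector about the tool's x, y, z in rad. A call has 1 to 12 rows; each row is the pose to reach, as a shift and turn from the pose commanded when the call began, along the tool's axes at that moment; what a row does not reach only later rows make up. A row lasts 1/8 s, in which the tool goes at most 62.5 mm and 10.7 degrees, less where a joint would pass 70% of its speed; a pose out of reach is approached as far as the arm can. A call with a gripper value outside its range is refused whole. The fingers move at their own pace and stop on an object; FORCE is the grip in N (left out, the last holds). Time passes only in rows, so rows that repeat a pose let the fingers close. It gives the time, the measured TCP pose, the force and the opening at its end, in the units of the state.
- bot.read_state(): the state, without advancing time (a new reading comes with each control period).
- bot.read_camera(name): name is "scene" or "top" or "wrist"; returns the picture (400x640x3 uint8, red, green, blue); there is no depth.
- bot.camera_model(name): a dict with "intrinsics" (3x3 intrinsics, pixels), "rvec" (rotation vector, rad) and "tvec" (3), from world to camera coordinates, as OpenCV has them. Camera axes: x right, y down, z forward; pixel columns grow to the right and rows downward; lengths in m; the calibration is good to about 2 mm. A picture is of the moment at which its call begins: read the wrist's pose just before it. camera_model takes no time and is no camera call; for the wrist camera it gives the pose at the moment of the call.
- bot.finish_job(): hands the job in, once; it reports no verdict.
The state is a dict: "time": time; "q": joint angles; "joint_vel": joint speeds; "joint_torque": joint torques, N m; "tool_pos": TCP position; "tcp_rot": TCP orientation; "wrist_force": force on the tool from outside, world axes, zero at the start; "torque": the same for the moment, N m; "width": opening from 0.0 (shut) to 1.0 (fully open).
Only numpy, scipy, OpenCV 4.12 (cv2) and the standard library are available. Lean on these libraries where they do the work, as an engineer would, in place of code of your own. Each camera call takes 0.05 s, during which the arm holds its last target.

### The job

Give the slide a shot of oil: press the pump head of the oil bottle clamped to the side of the slide unit right down and let it come fully back up. Then, before the catch is moved, take the cover over the leadscrew by its ball knob and tug it gently upwards to learn whether the catch has it; if it stops short, slide the catch aside and lift again, never wrenching it against the catch. Finish still holding the cover, at rest and about half-way up to vertical or higher, so that the oil on the screw can be looked at, and leave the other things on the bench where they are.

Things in the scene. Friction and masses are not known exactly. Their poses are not given: they have to be found in the camera images.
- machine: Slide unit, fixed to the bench: white case 280 (x) x 250 (y) x 101 mm; bed with bellows and handwheel out to y = 0.44 m. Origin: centre of its underside; at yaw 0 x points away from the robot, y left, z up. In its frame the shut cover spans x -0.098 to 0.105, y +-0.128, top z 0.104; before it (x -0.14 to -0.10) a flat nose, top z 0.100, carries the catch
- cover (a joint): Angle of the cover, rad: 0 shut, grows as its front edge rises, stop at 1.3. Sheet steel, 3 mm, 0.4 to 0.7 kg, hinged along its far edge; falls shut when let go. Free, it rises with 2 to 4 N at the knob; caught, it rises only 0.027 rad (5 mm at the knob), then stops dead. Nothing outside shows which
- cover_hinge (a point): middle of the cover's hinge axis, 101 mm above the bench; the axis runs along the machine's y axis
- knob_center (a point): Centre of the black ball knob (30 mm across) that stands on a thin steel stem on the cover at the middle of its front edge, 34 mm off the cover's face, 138 mm above the bench when shut; seen from the hinge axis 180 mm along the cover and 37 mm out from it. Gripped across the machine's y axis, the ball turns in the fingers as the cover swings, so the gripper can stay upright
- catch (a joint): position of the sliding catch, m: starts between 0 and 0.006 and stays where it is put (about 3 N moves it; 0.030 is its end stop). From 0.022 on the cover is free. It slides along the machine's +y, to the left as seen from the robot
- catch_stud (a point): centre of the top of the catch's upright steel stud, 12 mm across, 28 mm tall above the nose (128 mm above the bench); a flange 14 x 24 x 4 mm surrounds its foot. It stands 40 mm in front of the ball knob (towards the robot) and 50 to 56 mm to its left
- oiler: oil bottle standing on the bench, clamped fast to a rail on the machine's right-hand (-y) side: white bottle 64 mm across with a black screw collar up to 158 mm, and a brass oil cup between it and the machine. Origin: centre of its underside; axes as the machine's
- pump (a joint): travel of the bottle's sprung pump head, m: 0 up, 0.012 fully down; a real stroke goes past 0.009. About 3 N starts it, 8 N takes it fully down, and it springs back when let go
- pump_top (a point): centre of the flat top of the black pump head, 30 mm across, 186 mm above the bench when up; a thin spout points from it to the machine's +y, over the oil cup
- v_block: bystander: steel V-block, 60 x 50 x 48 mm; origin: centre of its underside
- vise: bystander: small steel toolmaker's vise, 150 x 60 x 56 mm; origin: centre of its underside
- brush: bystander: flat brush, 170 mm long, lying on the bench; origin: centre of its underside, x along its length
- screwdriver: bystander: screwdriver with a black handle, 200 mm long, lying on the bench; origin: centre of its underside, x along its length
- can: bystander: plain bare aluminium can, 52 mm across, 155 mm tall, standing beyond the oil bottle; origin: centre of its underside
- gauge_box: bystander: shut wooden gauge-block box, 112 x 162 x 46 mm; origin: centre of its underside
- tray: bystander: grey plastic tray of small screws and washers, 120 x 160 x 32 mm; origin: centre of its underside

How it is judged:
By the outcome, as a careful person would: the job done as asked, in the order asked, and still so for the second after the job is handed in, while the arm keeps its last pose, push and grip.
It also fails if it takes over 64 s, if anything falls off the work surface, if the arm or the gripper's body presses on something with over 40 N, if the wrist force passes 120 N, or if a joint passes its speed limit or range.

## Working session

There is one attempt and no reset: what is moved stays moved. The work goes in short steps, Python scripts to look and compute and a shell command to move; the robot and the scene stay as the last step left them, time stands still between calls to the robot, and variables do not carry over. Pictures are saved under pics/ and viewed, and the job is handed in when it is done.

```bash
ls; mkdir -p pics
python3 - <<'E'
from workcell import bot
import cv2
print(bot.read_state())
for n in("scene","top","wrist"):
    m=bot.camera_model(n);print(n,m)
    cv2.imwrite(f"pics/{n}0.png",bot.read_camera(n)[:,:,::-1])
E
```

```text
pics
{'time': 0.0, 'q': array([-1.33491312e+00,  2.64792813e-01,  1.60541593e+00, -3.19674611e-05,
        1.27370738e+00, -3.69374918e-02]), 'joint_vel': array([-0.00203067,  0.00053353,  0.00096195, -0.00088308,  0.00159994,
        0.00033999]), 'joint_torque': array([-1.98374601e-04, -5.15111697e+01, -3.67316616e+01,  9.77685295e-05,
        1.28874276e-02, -7.17242756e-06]), 'tool_pos': array([ 0.18176403, -0.64969968,  0.40331221]), 'tcp_rot': array([-3.11011938e+00, -4.26918556e-01,  4.09905661e-04]), 'wrist_force': array([0.63764179, 0.23294162, 1.25748883]), 'torque': array([-0.01764861, -0.03281557, -0.01088534]), 'width': 1.0005978721467883}
scene {'intrinsics': array([[429.72417527,   0.        , 319.47713883],
       [  0.        , 429.72417527, 200.97946816],
       [  0.        ,   0.        ,   1.        ]]), 'rvec': array([ 1.96574491,  1.35045824, -0.61248134]), 'tvec': array([-0.17653726, -0.24751435,  1.72202646])}
top {'intrinsics': array([[391.87017839,   0.        , 317.43960337],
       [  0.        , 391.87017839, 205.38217969],
       [  0.        ,   0.        ,   1.        ]]), 'rvec': array([ 2.1931075 , -2.1375638 ,  0.15057128]), 'tvec': array([-0.06472651,  0.54935416,  1.29089983])}
wrist {'intrinsics': array([[292.35537051,   0.        , 320.25356791],
       [  0.        , 292.35537051, 203.08771885],
       [  0.        ,   0.        ,   1.        ]]), 'rvec': array([-2.31085221,  1.75161034,  0.26013905]), 'tvec': array([-0.67369111, -0.03803314,  0.38048188])}
```

View pics/scene0.png

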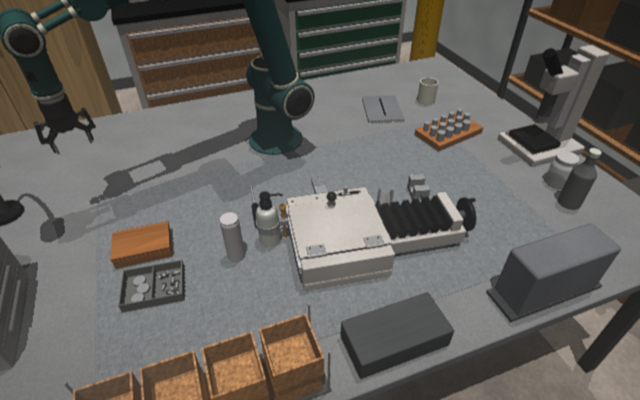

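View pics/top0.png

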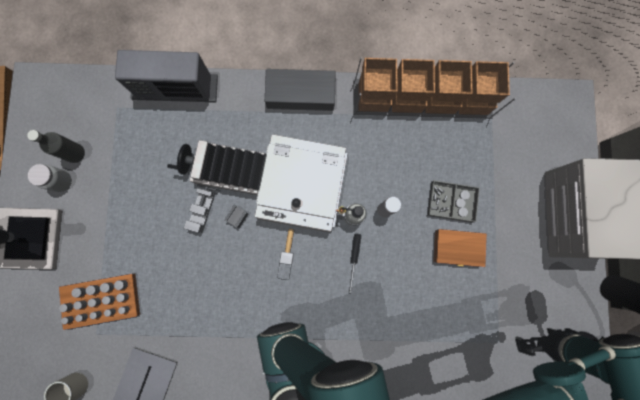

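View pics/wrist0.png

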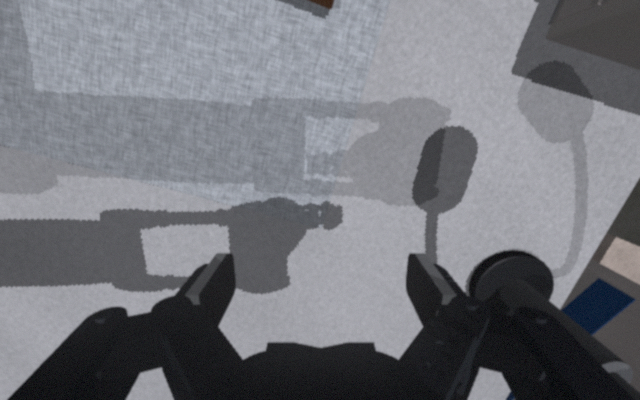

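The pictures show the machine at the centre of the top view, with the knob at about (296,203), the catch near (270,213), and the pump near (357,212). I'll zoom in on both views.

Run:
```python
import cv2
a=cv2.imread("pics/top0.png")[120:260,220:420];cv2.imwrite("pics/topz.png",cv2.resize(a,None,fx=4,fy=4,interpolation=cv2.INTER_CUBIC))
a=cv2.imread("pics/scene0.png")[165:295,210:410];cv2.imwrite("pics/scenez.png",cv2.resize(a,None,fx=4,fy=4,interpolation=cv2.INTER_CUBIC))
```

```text
(no output)
```

View pics/topz.png

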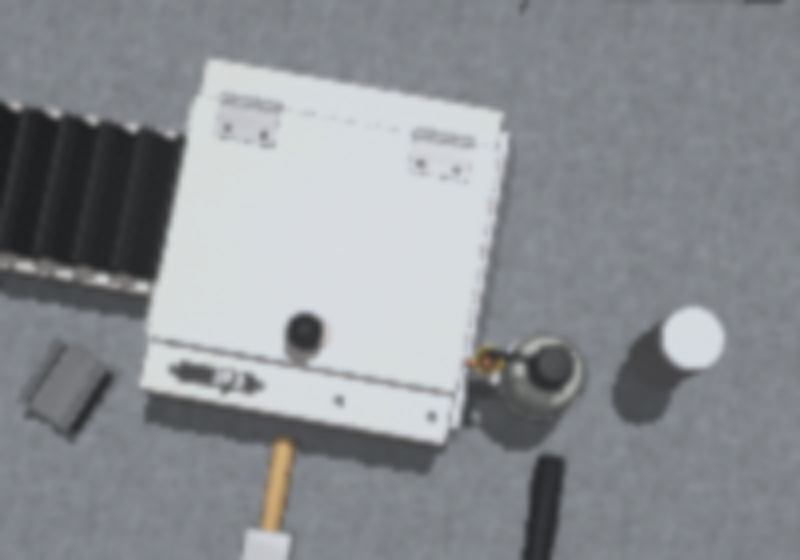

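View pics/scenez.png

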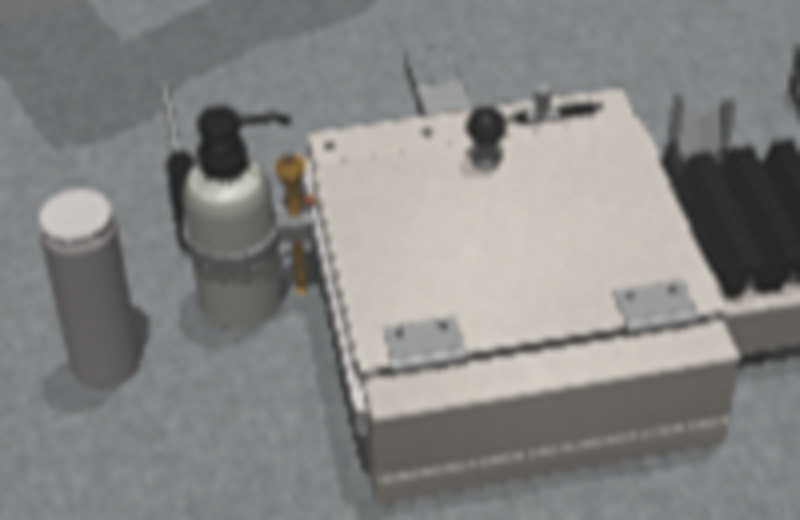

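```bash
cat > h.py <<'E'
import numpy as np,cv2
from workcell import bot
def cam(n):
    m=bot.camera_model(n);return m["intrinsics"],cv2.Rodrigues(np.array(m["rvec"]))[0],np.array(m["tvec"])
def plane(n,uv,z,c=None):
    K,R,t=c or cam(n);d=R.T@np.linalg.inv(K)@[uv[0],uv[1],1];C=-R.T@t
    return C+d*(z-C[2])/d[2]
def tri(a,ua,b,ub):
    Ps=[]
    for n in(a,b):
        K,R,t=cam(n);Ps.append(K@np.c_[R,t])
    X=cv2.triangulatePoints(Ps[0],Ps[1],np.array(ua,float),np.array(ub,float))[:,0];return X[:3]/X[3]
def proj(n,X):
    K,R,t=cam(n);p=K@(R@np.array(X)+t);return p[:2]/p[2]
E
python3 - <<'E'
from h import *
T=lambda x,y:(220+(x+.5)/4-.5,120+(y+.5)/4-.5)
S=lambda x,y:(210+(x+.5)/4-.5,165+(y+.5)/4-.5)
for n,t,s,z in[("knob",(304,331),(486,125),.138),("pump",(551,364),(219,113),.186),("stud",(231,374),(543,95),.128)]:
    print(n,tri("top",T(*t),"scene",S(*s)),plane("top",T(*t),z),plane("scene",S(*s),z))
c=[plane("top",T(*p),.1) for p in[(140,388),(446,443),(208,60),(503,115)]]
for p in c:print(p)
print(np.arctan2(*( (c[2]-c[0])[[1,0]])),np.arctan2(*( (c[3]-c[1])[[1,0]])),np.arctan2(-(c[0]-c[1])[0],(c[0]-c[1])[1]),np.arctan2(-(c[2]-c[3])[0],(c[2]-c[3])[1]))
print(np.mean(c,0))
E
```

```text
knob [0.5457094  0.01911723 0.13747335] [0.545631   0.01906617 0.138     ] [0.54627067 0.01891293 0.138     ]
pump [ 0.51911121 -0.16914956  0.18694921] [ 0.51947505 -0.16825122  0.186     ] [ 0.51771355 -0.16975213  0.186     ]
stud [0.51272766 0.0776125  0.12189993] [0.51150825 0.07542611 0.128     ] [0.51957986 0.07602055 0.128     ]
[0.5011971  0.14993901 0.1       ]
[ 0.46358206 -0.09527112  0.1       ]
[0.77237495 0.10627316 0.1       ]
[ 0.73324065 -0.13651914  0.1       ]
-0.1596524991077774 -0.1517873171892431 -0.1522126833350878 -0.1598097690064072
[0.61759869 0.00610548 0.1       ]
```

```bash
cat >> h.py <<'E'
from scipy.spatial.transform import Rotation as Ro
YAW=-0.156
XM=np.array([np.cos(YAW),np.sin(YAW),0]);YM=np.array([-np.sin(YAW),np.cos(YAW),0])
RT=Ro.from_matrix(np.c_[XM,-YM,[0,0,-1]])   # tool x along XM, y along -YM
def to(p,reach=0,st=None):
    """shift (cm, tool axes) & turn to place a point `reach` ahead of TCP at p, tool upright"""
    s=st or bot.read_state();R=Ro.from_rotvec(s["tcp_rot"])
    tcp=np.array(p)+[0,0,reach]
    print("shift cm",np.round(R.inv().apply(tcp-s["tool_pos"])*100,2),"turn",np.round((R.inv()*RT).as_rotvec(),3),"F",np.round(s["wrist_force"],2),"t",s["time"],"w",round(s["width"],3))
E
python3 - <<'E'
from h import *
to([.519,-.169,.186+.04],.173)
E
```

```text
shift cm [ 45.43 -37.21   0.53] turn [-0.002  0.     0.429] F [ 0.03 -0.1   0.02] t 0.15 w 0.997
```

```bash
python3 -m jog '[[[1,45.4,-37.2,0,0,0,0.43],[1,45.4,-37.2,0,0,0,0.43],[1,45.4,-37.2,0,0,0,0.43],[1,45.4,-37.2,0,0,0,0.43],[1,45.4,-37.2,0,0,0,0.43],[1,45.4,-37.2,0,0,0,0.43],[1,45.4,-37.2,0,0,0,0.43],[1,45.4,-37.2,0,0,0,0.43],[1,45.4,-37.2,0,0,0,0.43],[1,45.4,-37.2,0,0,0,0.43],[1,45.4,-37.2,0,0,0,0.43],[1,45.4,-37.2,0,0,0,0.43]]]' 30
python3 - <<'E'
from h import *
to([.519,-.169,.186+.03],.173)
cv2.imwrite("pics/w1.png",bot.read_camera("wrist")[:,:,::-1])
print(proj("wrist",[.519,-.169,.186]),proj("wrist",[.5457,.019,.138]),proj("wrist",[.514,.0777,.128]))
a=bot.read_camera("top")[120:260,220:420,::-1];cv2.imwrite("pics/t1.png",cv2.resize(a,None,fx=4,fy=4,interpolation=cv2.INTER_CUBIC))
E
```

```text
time: 1.65
tool_pos: [0.5184, -0.1699, 0.4043]
tcp_rot: [3.132, -0.246, -0.001]
wrist_force: [0.0, 1.0, 0.2]
width: -0.0
shift cm [ 0.04 -0.09  1.53] turn [ 0.     0.001 -0.001] F [0.03 1.04 0.19] t 1.65 w -0.0
[318.23570949 225.17005688] [ 95.15477258 208.23034956] [ 55.45990442 246.76284627]
```

View pics/w1.png

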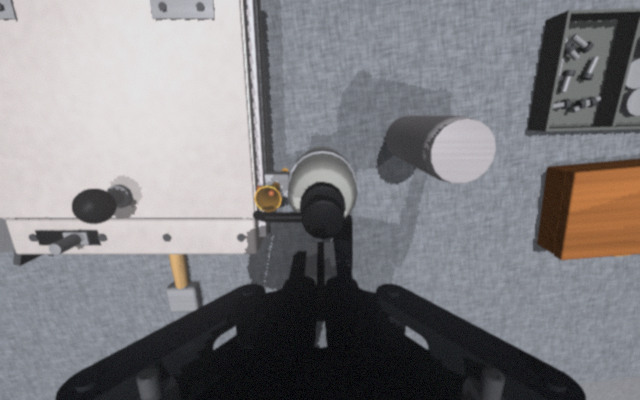

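View pics/t1.png

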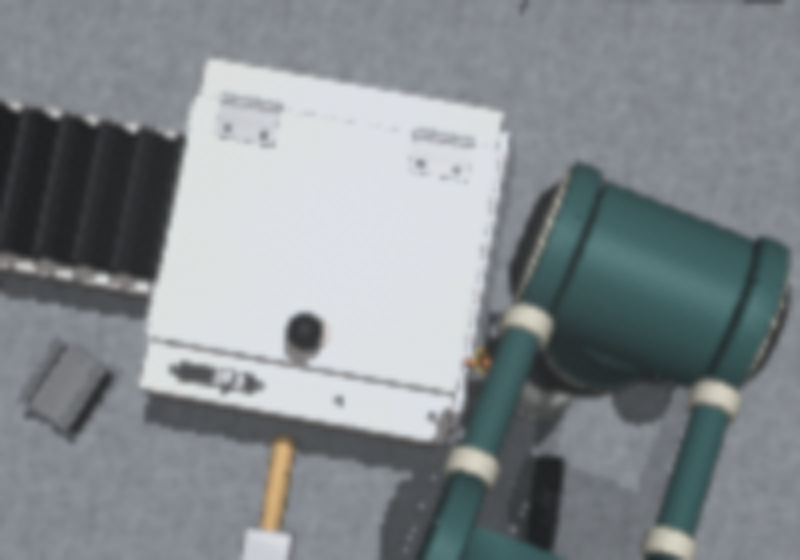

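In the wrist view the pump head is at about (321,213), the ball at (94,205), and the stud's top at about (56,248). All agree with the predictions within a few pixels. I'll zoom in to check the pump and stud.

Run:
```python
from h import *
im=cv2.imread("pics/w1.png")
a=im[140:260,20:170];b=im[140:260,240:390]
z=np.hstack([cv2.resize(np.clip(x*1.6,0,255).astype('uint8'),(400,320),interpolation=cv2.INTER_CUBIC) for x in(a,b)]);cv2.imwrite("pics/w1z.png",z)
print(plane("wrist",(321,213),.186),plane("wrist",(321,218),.186),plane("wrist",(94,205),.138),plane("wrist",(56,248),.128))
```

```text
[ 0.52739588 -0.17246194  0.186     ] [ 0.52383161 -0.17189595  0.186     ] [0.54867754 0.01875528 0.138     ] [0.51285148 0.07763128 0.128     ]
```

View pics/w1z.png

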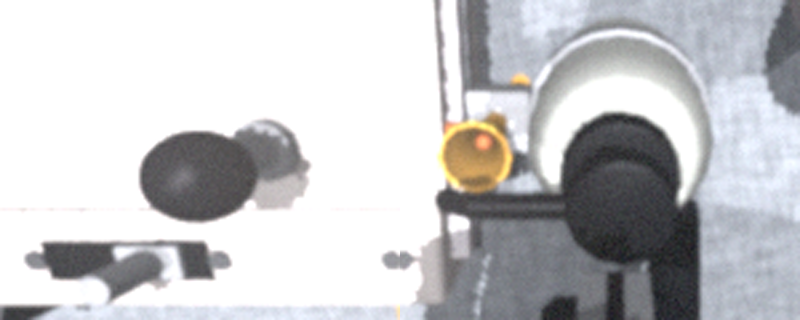

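```bash
python3 -m jog '[[[1,0.3,0.1,1.5,0,0,0],[1,0.3,0.1,2.5,0,0,0],[1,0.3,0.1,3.3,0,0,0],[1,0.3,0.1,3.8,0,0,0],[1,0.3,0.1,4.1,0,0,0],[1,0.3,0.1,4.1,0,0,0]]]'
python3 - <<'E'
from h import *
to([.521,-.171,.186],.173)
E
```

```text
time: 2.5
tool_pos: [0.5217, -0.1709, 0.3636]
tcp_rot: [-3.132, 0.246, 0.0]
wrist_force: [-0.5, 0.6, -0.1]
width: -0.002
shift cm [-0.06  0.02  0.46] turn [-0.     0.    -0.001] F [-0.51  0.57 -0.15] t 2.5 w -0.002
```

Tip is 4.6 mm above the pump top. Next I'll creep down with force feedback.

```bash
python3 -m jog '[[[1,0,0,0.2,0,0,0],[1,0,0,0.4,0,0,0],[1,0,0,0.6,0,0,0],[1,0,0,0.6,0,0,0]]]';python3 -m jog '[[[1,0,0,0.2,0,0,0],[1,0,0,0.4,0,0,0],[1,0,0,0.4,0,0,0]]]';python3 -m jog '[[[1,0,0,0.2,0,0,0],[1,0,0,0.3,0,0,0],[1,0,0,0.3,0,0,0]]]'
```

```text
time: 3.0
tool_pos: [0.5217, -0.171, 0.3581]
tcp_rot: [3.132, -0.247, 0.001]
wrist_force: [-1.3, 1.2, 2.5]
width: -0.0
time: 3.38
tool_pos: [0.5218, -0.171, 0.3539]
tcp_rot: [3.132, -0.247, 0.001]
wrist_force: [-0.5, 1.8, 5.1]
width: 0.002
time: 3.75
tool_pos: [0.5218, -0.171, 0.3512]
tcp_rot: [3.132, -0.247, 0.001]
wrist_force: [-1.5, 0.6, 7.3]
width: 0.001
```

```bash
python3 -m jog '[[[1,0,0,0.2,0,0,0],[1,0,0,0.3,0,0,0],[1,0,0,0.3,0,0,0]]]';python3 -m jog '[[[1,0,0,0.15,0,0,0],[1,0,0,0.15,0,0,0]]]'
```

```text
time: 4.12
tool_pos: [0.5218, -0.1709, 0.3484]
tcp_rot: [3.132, -0.247, 0.001]
wrist_force: [-2.0, 2.4, 6.8]
width: -0.003
time: 4.38
tool_pos: [0.5218, -0.1709, 0.3474]
tcp_rot: [3.132, -0.247, 0.001]
wrist_force: [-2.8, 1.2, 8.4]
width: -0.002
```

```bash
python3 -m jog '[[[1,0,0,0.1,0,0,0],[1,0,0,0.2,0,0,0],[1,0,0,0.2,0,0,0]]]'
```

```text
time: 4.75
tool_pos: [0.5218, -0.1709, 0.3473]
tcp_rot: [3.132, -0.247, 0.002]
wrist_force: [-6.4, 3.2, 17.9]
width: -0.005
```

Pump bottomed: 0.3473 m, with the force up to 18 N. I'll release it straight up and check that it came back.

```bash
python3 -m jog '[[[1,0,0,-1,0,0,0],[1,0,0,-2,0,0,0],[1,0,0,-4,0,0,0],[1,0,0,-6,0,0,0],[1,0,0,-6,0,0,0],[1,0,0,-6,0,0,0]]]'
python3 - <<'E'
from h import *
cv2.imwrite("pics/w2.png",bot.read_camera("wrist")[:,:,::-1])
to([.5465,.019,.138+.06],.155)
print(proj("wrist",[.522,-.171,.186]),proj("wrist",[.522,-.171,.174]))
a=bot.read_camera("scene")[165:295,210:410,::-1];cv2.imwrite("pics/s2.png",cv2.resize(a,None,fx=4,fy=4,interpolation=cv2.INTER_CUBIC))
E
```

```text
time: 5.5
tool_pos: [0.5216, -0.1709, 0.4041]
tcp_rot: [-3.132, 0.247, 0.0]
wrist_force: [0.5, -0.3, -0.5]
width: -0.0
shift cm [ -0.49 -19.14   5.05] turn [-0.     0.001 -0.001] F [-0.92 -0.6  -0.29] t 5.55 w 0.004
[320.43433045 225.3787343 ] [320.44037892 219.39262017]
```

View pics/s2.png

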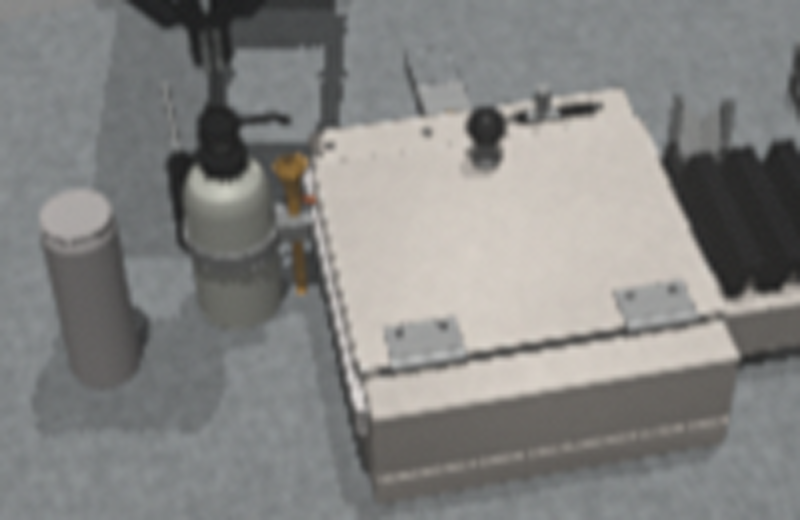

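View pics/w2.png

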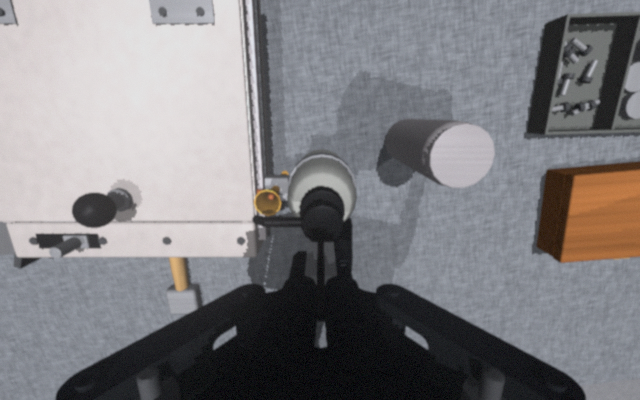

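The pump head is back at its first position: zoom (219,113) in the scene view, unchanged. Moving over the knob and opening.

```bash
python3 -m jog '[[[0.3,-0.5,-19.1,0,0,0,0],[0.3,-0.5,-19.1,0,0,0,0],[0.3,-0.5,-19.1,0,0,0,0],[0.3,-0.5,-19.1,0,0,0,0],[0.3,-0.5,-19.1,2,0,0,0],[0.3,-0.5,-19.1,2,0,0,0],[0.3,-0.5,-19.1,2,0,0,0]]]'
python3 - <<'E'
from h import *
cv2.imwrite("pics/w3.png",bot.read_camera("wrist")[:,:,::-1])
to([.5465,.019,.138],.155)
print(proj("wrist",[.5465,.019,.138]),proj("wrist",[.513,.0777,.128]))
E
```

```text
time: 6.48
tool_pos: [0.5463, 0.0171, 0.3833]
tcp_rot: [3.131, -0.25, -0.003]
wrist_force: [-0.4, 0.6, -0.1]
width: 0.701
shift cm [-0.03 -0.18  9.09] turn [ 0.     0.001 -0.003] F [ 0.46 -0.49 -0.17] t 6.525 w 0.704
[317.96887858 213.55890222] [256.53551075 256.7467934 ]
```

View pics/w3.png

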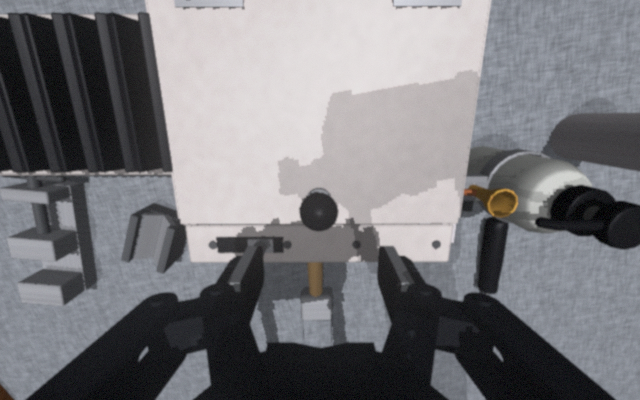

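Ball at (319,211), within 1–2 mm of the prediction, and centred between the fingers. Descending.

```bash
python3 -m jog '[[[0.3,0.05,-0.15,3,0,0,0],[0.3,0.05,-0.15,5,0,0,0],[0.3,0.05,-0.15,7,0,0,0],[0.3,0.05,-0.15,8.5,0,0,0],[0.3,0.05,-0.15,9.3,0,0,0],[0.3,0.05,-0.15,9.3,0,0,0]]]'
python3 - <<'E'
from h import *
cv2.imwrite("pics/w4.png",bot.read_camera("wrist")[:,:,::-1])
to([.547,.0187,.138],.155)
E
```

```text
time: 7.28
tool_pos: [0.5473, 0.0197, 0.2909]
tcp_rot: [3.132, -0.247, -0.001]
wrist_force: [-0.6, -1.1, 0.6]
width: 0.698
shift cm [-0.04  0.11 -0.15] turn [-0.    -0.    -0.001] F [ 0.21 -0.19 -0.7 ] t 7.325 w 0.697
```

View pics/w4.png

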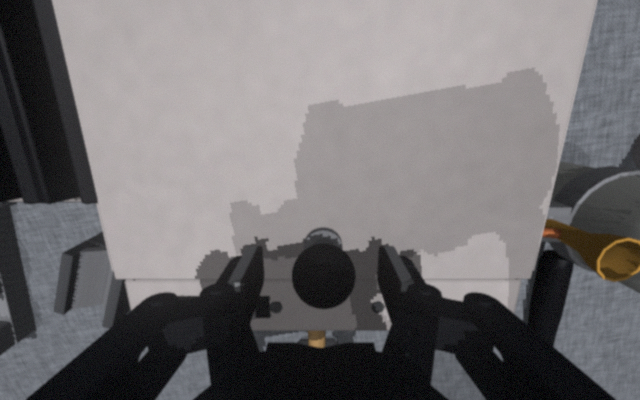

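```bash
python3 -m jog '[[[0.3,0,0.1,0,0,0,0],[0.6,0,0.1,0,0,0,0],[1,0,0.1,0,0,0,0],[1,0,0.1,0,0,0,0],[1,0,0.1,0,0,0,0],[1,0,0.1,0,0,0,0],[1,0,0.1,0,0,0,0]]]' 30
python3 - <<'E'
from h import *
cv2.imwrite("pics/w5.png",bot.read_camera("wrist")[:,:,::-1])
to([.547,.0187,.138],.155)
E
```

```text
time: 8.2
tool_pos: [0.5474, 0.0185, 0.2919]
tcp_rot: [3.131, -0.246, 0.001]
wrist_force: [-1.9, -3.5, 5.7]
width: 0.331
shift cm [-0.04 -0.01 -0.11] turn [ 0.001 -0.001 -0.001] F [-2.72 -4.23  6.23] t 8.25 w 0.33
```

View pics/w5.png

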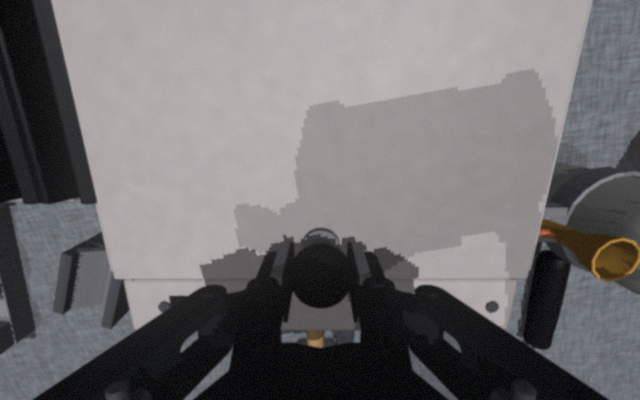

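Gripped, with the opening at the ball's width. Baseline Fz is about +6 N, a slight downward push. Now the gentle tug.

```bash
python3 -m jog '[[[1,0,0,-0.1,0,0,0],[1,0,0,-0.2,0,0,0],[1,0,0,-0.2,0,0,0]]]';python3 -m jog '[[[1,0,0,-0.1,0,0,0],[1,0,0,-0.2,0,0,0],[1,0,0,-0.2,0,0,0]]]'
```

```text
time: 8.62
tool_pos: [0.5474, 0.0185, 0.2924]
tcp_rot: [3.131, -0.246, 0.001]
wrist_force: [2.0, -5.0, -3.6]
width: 0.327
time: 9.0
tool_pos: [0.5477, 0.0184, 0.2945]
tcp_rot: [3.131, -0.246, 0.002]
wrist_force: [2.9, -5.0, -4.1]
width: 0.332
```

```bash
python3 -m jog '[[[1,0,0,-0.1,0,0,0],[1,0,0,-0.2,0,0,0],[1,0,0,-0.2,0,0,0]]]';python3 -m jog '[[[1,0,0,-0.1,0,0,0],[1,0,0,-0.1,0,0,0]]]'
```

```text
time: 9.38
tool_pos: [0.548, 0.0184, 0.2966]
tcp_rot: [3.131, -0.246, 0.004]
wrist_force: [5.9, -5.8, -4.1]
width: 0.326
time: 9.62
tool_pos: [0.5481, 0.0184, 0.2976]
tcp_rot: [3.131, -0.246, 0.005]
wrist_force: [5.4, -6.3, -4.7]
width: 0.329
```

```bash
python3 -m jog '[[[1,0.1,0,-0.1,0,0,0],[1,0.1,0,-0.1,0,0,0]]]';python3 -m jog '[[[1,0.03,0,-0.1,0,0,0],[1,0.03,0,-0.1,0,0,0]]]'
```

```text
time: 9.88
tool_pos: [0.5486, 0.0183, 0.2983]
tcp_rot: [3.131, -0.246, 0.002]
wrist_force: [3.7, -5.1, -4.1]
width: 0.329
time: 10.12
tool_pos: [0.5488, 0.0183, 0.2993]
tcp_rot: [3.131, -0.246, 0.002]
wrist_force: [3.9, -4.9, -4.5]
width: 0.328
```

```bash
python3 -m jog '[[[1,0.03,0,-0.1,0,0,0],[1,0.03,0,-0.1,0,0,0]]]';python3 -m jog '[[[1,0.05,0,-0.1,0,0,0],[1,0.05,0,-0.2,0,0,0],[1,0.05,0,-0.2,0,0,0]]]'
python3 - <<'E'
from h import *
print(bot.read_state()["wrist_force"])
cv2.imwrite("pics/w6.png",bot.read_camera("wrist")[:,:,::-1])
a=bot.read_camera("scene")[165:295,210:410,::-1];cv2.imwrite("pics/s6.png",cv2.resize(a,None,fx=4,fy=4,interpolation=cv2.INTER_CUBIC))
E
```

```text
time: 10.38
tool_pos: [0.5491, 0.0182, 0.3002]
tcp_rot: [3.131, -0.246, 0.001]
wrist_force: [4.0, -4.5, -4.6]
width: 0.329
time: 10.75
tool_pos: [0.5496, 0.0181, 0.3022]
tcp_rot: [3.131, -0.246, 0.002]
wrist_force: [4.3, -4.6, -4.2]
width: 0.329
[ 4.3138735  -4.61546614 -4.2282905 ]
```

View pics/s6.png

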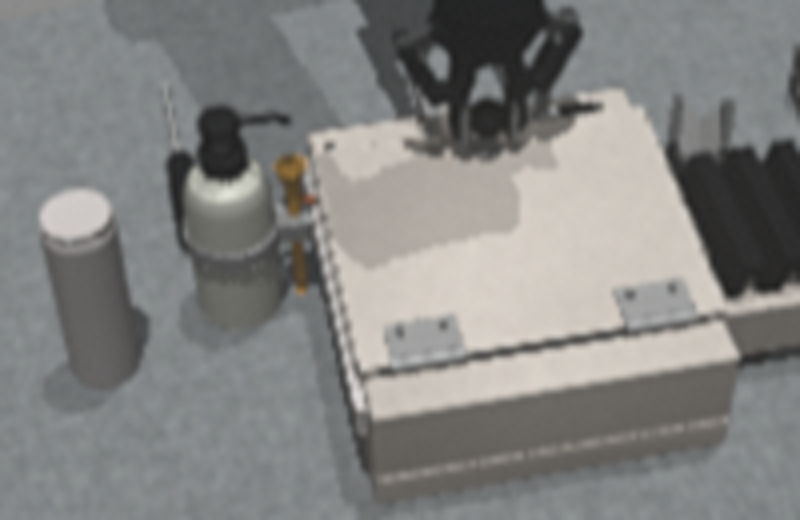

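View pics/w6.png

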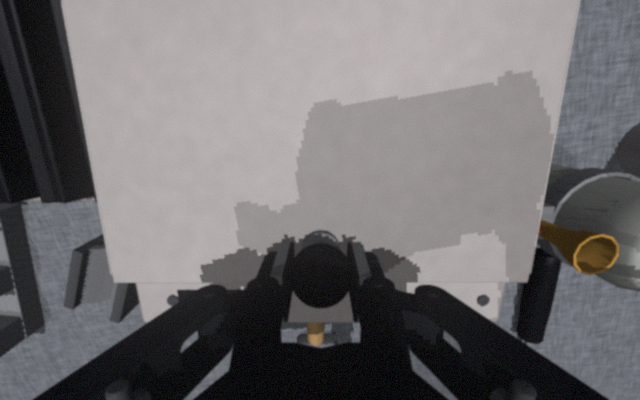

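Free: it has risen about 10 mm at a steady 4 N. The ball is unmoved in the fingers at (320,276), and the nose is shrinking relative to the cover's front edge. So the catch doesn't have it. I'll carry on lifting along the arc.

Run:
```python
import numpy as np
for a in np.arange(.1,1.11,.05): print(round(a,2),round(17.77-18.38*np.cos(.2027+a),1),round(-(18.38*np.sin(.2027+a)-4.70),1))
```

```text
0.1 0.2 -0.8
0.15 0.5 -1.6
0.2 0.9 -2.5
0.25 1.2 -3.3
0.3 1.7 -4.2
0.35 2.1 -4.9
0.4 2.6 -5.7
0.45 3.2 -6.5
0.5 3.7 -7.2
0.55 4.4 -7.9
0.6 5.0 -8.5
0.65 5.7 -9.1
0.7 6.4 -9.7
0.75 7.1 -10.3
0.8 7.9 -10.8
0.85 8.7 -11.3
0.9 9.5 -11.7
0.95 10.3 -12.1
1.0 11.2 -12.4
1.05 12.0 -12.8
1.1 12.9 -13.0
```

```bash
python3 -m jog '[[[1,0.2,0,-0.8,0,0,0],[1,0.5,0,-1.6,0,0,0],[1,0.9,0,-2.5,0,0,0],[1,1.2,0,-3.3,0,0,0],[1,1.7,0,-4.2,0,0,0],[1,1.7,0,-4.2,0,0,0]]]'
```

```text
time: 11.6
tool_pos: [0.566, 0.0156, 0.3455]
tcp_rot: [3.131, -0.247, -0.002]
wrist_force: [-0.6, -5.5, -4.3]
width: 0.33
```

```bash
python3 -m jog '[[[1,0.4,0,-0.7,0,0,0],[1,0.9,0,-1.5,0,0,0],[1,1.5,0,-2.3,0,0,0],[1,2.0,0,-3.0,0,0,0],[1,2.7,0,-3.7,0,0,0],[1,3.3,0,-4.3,0,0,0],[1,3.3,0,-4.3,0,0,0]]]'
python3 - <<'E'
from h import *
cv2.imwrite("pics/w7.png",bot.read_camera("wrist")[:,:,::-1])
cv2.imwrite("pics/s7.png",bot.read_camera("scene")[100:300,150:450,::-1].repeat(2,0).repeat(2,1))
E
```

```text
time: 12.48
tool_pos: [0.5986, 0.0104, 0.3885]
tcp_rot: [3.131, -0.247, -0.002]
wrist_force: [-1.5, -5.3, -3.0]
width: 0.33
```

View pics/w7.png

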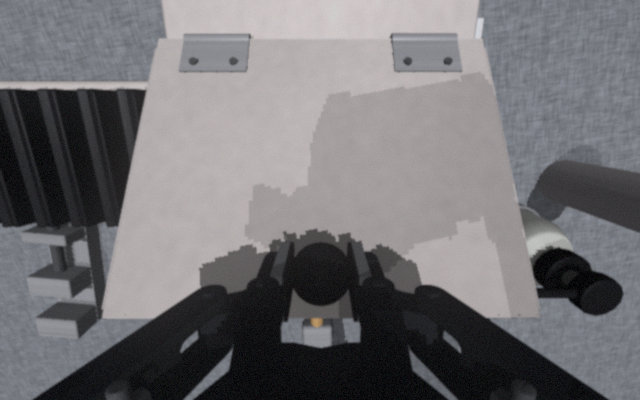

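View pics/s7.png

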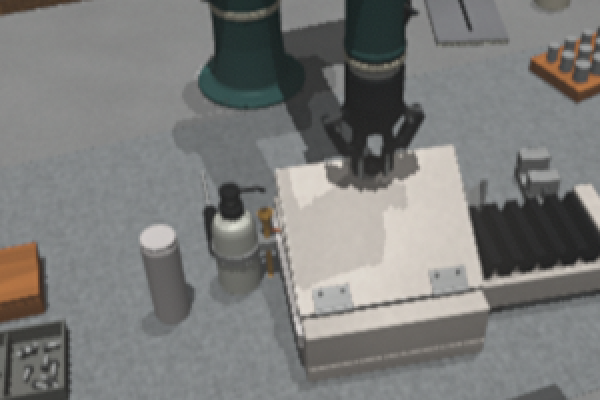

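The cover is clearly opening and the ball is still centred in the fingers at (320,273). On to about 1.0 rad.

```bash
python3 -m jog '[[[1,0.7,0,-0.6,0,0,0],[1,1.4,0,-1.2,0,0,0],[1,2.1,0,-1.8,0,0,0],[1,2.9,0,-2.3,0,0,0],[1,3.7,0,-2.8,0,0,0],[1,4.5,0,-3.2,0,0,0],[1,5.3,0,-3.6,0,0,0],[1,6.2,0,-3.9,0,0,0],[1,6.2,0,-3.9,0,0,0],[1,6.2,0,-3.9,0,0,0],[1,6.2,0,-3.9,0,0,0]]]'
python3 - <<'E'
from h import *
cv2.imwrite("pics/w8.png",bot.read_camera("wrist")[:,:,::-1])
cv2.imwrite("pics/s8.png",bot.read_camera("scene")[100:300,150:450,::-1].repeat(2,0).repeat(2,1))
cv2.imwrite("pics/t8.png",bot.read_camera("top")[:,:,::-1])
s=bot.read_state();print(s["tool_pos"],s["joint_vel"].round(4),s["wrist_force"],s["time"])
h=.2027
d=np.array([(s["tool_pos"]-[.5474,.0185,.2922])@XM,s["tool_pos"][2]-.2922])
p=np.array([-.18,.037])+d;print(np.hypot(*p),np.arctan2(p[1],-p[0])-h)
E
```

```text
time: 13.95
tool_pos: [0.6596, 0.0008, 0.4277]
tcp_rot: [3.131, -0.246, -0.002]
wrist_force: [-2.7, -4.3, -0.8]
width: 0.332
[0.65953412 0.00079748 0.42767867] [-0.0001  0.0005  0.0002 -0.0016 -0.0007 -0.0006] [-2.4238398  -4.50072737  0.46981029] 14.1
0.18484616732519918 1.0002195983461881
```

View pics/s8.png

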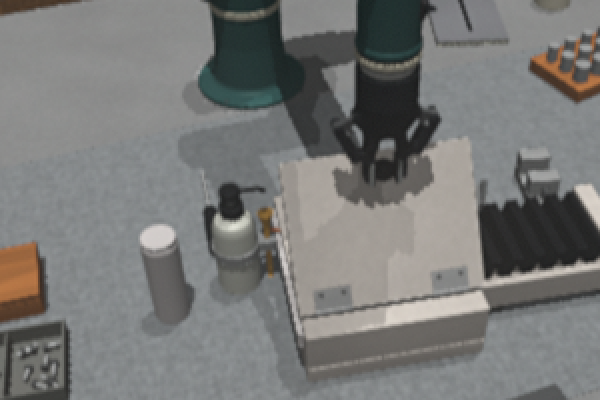

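View pics/w8.png

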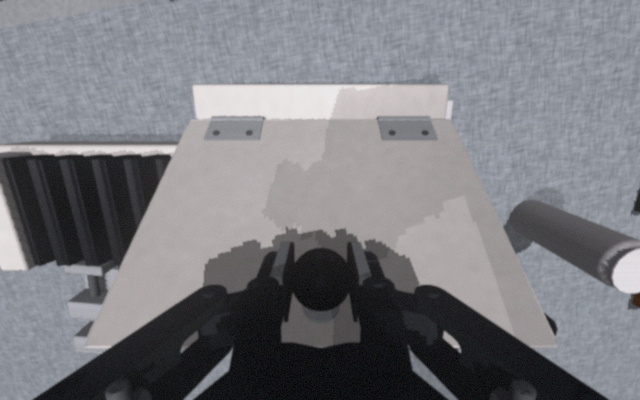

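View pics/t8.png

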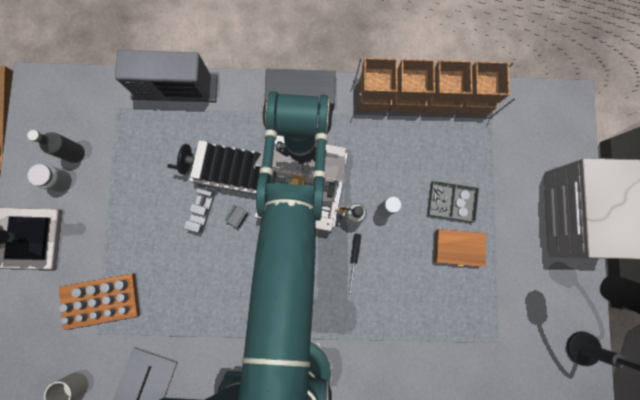

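The cover is at about 1.0 rad, with the ball centred in the fingers at (320,277), the arm at rest and forces small. The V-block, vise, screwdriver, can, box and tray are at the same pixels as at the start.

```bash
python3 -c "
from workcell import bot
print(bot.finish_job())"
```

```text
the job is handed in; nothing more can be done
None
```

The slide has had its oil, and the cover is open and still held by its knob. I handed the job in at about 14 s of the 64 s allowed.

- **Oil:** I pressed the pump head until it bottomed, about 11.5 mm below first contact, with the force rising to about 18 N. I then lifted clear. The scene picture showed the head back at its first height.
- **Cover:** I gripped the ball knob at 30 N and tugged it up in 1–2 mm steps. It passed the 5 mm point at a steady 4–5 N upward pull and reached about 10 mm with the ball not slipping. The catch did not have it, so I left the catch alone and lifted the cover along its arc.
- **Last checks:** The cover is at about 1.0 rad, worked out from the tool's path, which fitted the knob's circle within about 1 mm. The arm was at rest with wrist force of about 5 N and the ball centred in the fingers. The visible bystanders had not moved in the last top view. The brush was hidden under the arm in that view, so I could not check it at the end, but the arm was never brought down near it.
- **Disagreements:** The wrist-camera and fixed-camera positions differed by 2–5 mm for the pump top and knob, so I used values in between. There was a sideways force of 4–6 N while holding the knob, from slight off-centring, and it never grew.

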